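# Show the camera the top of a capped tube with an inspection mirror

## Task

The bench camera looks level and cannot see the tops of the tubes: take the inspection mirror out of its rest by the handle, fingers off its head, and use it to show the camera the cap with the red dot, leaving the tubes and everything else undisturbed. Hold the centre of the glass straight above that cap at the height of the lens, the handle behind it in line with the lens so that the hand stays out of the picture, the glass turned towards the lens and tipped 45 degrees downward, tilting the whole mirror to make up for the angle at which its stiff head was left. Finish while still holding the mirror there, steady and clear of everything else.

Things in the scene. Friction and masses are not known exactly. Their poses are not given: they have to be found in the camera images.
- mirror: Inspection mirror, 120 g, lying level in its rest. Black flat-sided handle 12 mm wide (y), 16 mm high (z), from x = -95 to +48 mm, with a red grip band; then a thin steel neck to the head's joint at x = +104 mm. Origin: the grip place, on the handle's axis in the band, near the centre of mass, 75 mm above the table at the start; x along the handle to the head, z up as it lies.
- mirror_head: Mirror's head: black plate 70 x 56 mm, 6 mm thick, glass 64 x 50 mm. Origin: centre of the glass; z straight out of the reflecting face, y as the handle's y. It turns about y only, on a very stiff joint 11 mm behind the glass, and stays as left: up to 20 degrees off the setting where, with the handle level, the glass faces forward along the handle and 45 degrees down.
- rest: Steel instrument rest, stands firm: base 165 x 70 mm, two uprights at x = -75 and +40 mm (5 mm thick, 36 mm wide), each with a notch open at the top, 16 mm wide and 11 mm deep, where the handle lies; tips 78 mm above the table. Origin: on the table below the mirror's origin, x towards the head. Lift the mirror straight up out of it.
- rack: Green grid rack that stands firm, 84 x 160 mm, 90 mm high, 2 x 4 square places at 38 mm pitch. Origin: centre of the underside; y along its length, +x roughly towards the camera.
- tube_red: The wanted tube: clear 50 ml conical tube, 30 mm in diameter and 120 mm high with its blue cap (34 mm in diameter), with a RED dot 20 mm in diameter on the cap. It stands upright and loose in one of the rack's places. Origin: its tip, z up.
- tube_red_cap (a point): Centre of the red dot on top of the wanted tube's cap, about 126 mm above the table.
- tube_a: Another such tube in the rack, with a white dot on its cap. Origin: its tip.
- tube_b: Another such tube in the rack, with a white dot on its cap. Origin: its tip.
- tube_c: Another such tube in the rack, with a white dot on its cap. Origin: its tip.
- camera: Bench camera, stands firm some 0.2 m from the rack, on its left and far side as seen from the robot: white 62 x 66 x 56 mm housing with a black lens barrel, on a short steel column and grey foot, 230 mm high. It looks level along its own -x, over the tubes, with a wide view (35 degrees to either side). Origin: on the table, straight below the front of the lens; the foot and column stand behind it.
- lens (a point): Centre of the camera's front lens, 200 mm above the table.
- cup: Clear sample cup with dark soil, 90 mm wide, 75 mm high, open. Bystander. Origin: centre of the underside.
- spare_cap: Loose blue tube cap, 34 mm wide, 16 mm high. Bystander. Origin: centre of the underside.
- wash_bottle: White plastic bottle with a red cap, 68 mm wide, 165 mm high. Bystander. Origin: centre of the underside.
- forceps: Steel forceps, 125 mm long, lying on the table. Bystander. Origin: centre of the underside.
Not all that is in view belongs to the job. Several things have the shape of the rack; the one meant has the colours described above.

How it is judged:
On the way:
1. the mirror is lifted out of its rest in the fingers (contact force between the fingers and mirror above 1 N and contact force between mirror and rest below 0.05 N and height (world z) of mirror above 0.1 m), for 0.2 s.
At the end, for the whole second after the job is handed in: Fingers hold the mirror, still and touching nothing else. Glass centre within 15 mm sideways of straight above the red dot and 20 mm of lens height; glass faces 45 degrees below level (within 7), towards the lens (lens within 30 mm of the head's middle plane). Tubes upright in their places (contact force between the fingers and mirror above 1 N and contact force between mirror and rest below 0.05 N and contact force between mirror and rack below 0.05 N and contact force between mirror and camera below 0.05 N and contact force between mirror and tube_red below 0.05 N and contact force between mirror and tube_a below 0.05 N and contact force between mirror and tube_b below 0.05 N and contact force between mirror and tube_c below 0.05 N and horizontal distance between mirror_head and tube_red_cap below 0.015 m and z of mirror_head in the frame of lens between -0.02 and 0.02 m and angle between mirror_head's own z axis and vertical between 2.234 and 2.478 rad and z of lens in the frame of mirror_head above 0.1 m and y of lens in the frame of mirror_head between -0.03 and 0.03 m and linear speed of mirror below 0.02 m/s and angular speed of mirror below 0.15 rad/s and angle between each of tube_red, tube_a, tube_b, tube_c's own z axis and vertical below 0.2 rad and distance of each of tube_red, tube_a, tube_b, tube_c from where it was at the start of the episode below 0.01 m); the arm keeps its last pose, push and grip.
It fails at once if a tube is pulled up, tipped or shifted (over 10 mm or 0.2 rad) (distance of any of tube_red, tube_a, tube_b, tube_c from where it was at the start of the episode above 0.01 m or angle between any of tube_red, tube_a, tube_b, tube_c's own z axis and vertical above 0.2 rad).
It fails at once if a bystander (cup, spare cap, wash bottle, forceps) is pushed more than 20 mm or knocked over (distance of any of cup, spare_cap, wash_bottle, forceps from where it was at the start of the episode above 0.02 m or angle between any of cup, wash_bottle's own z axis and vertical above 0.5 rad).
It fails at once if the fingers press on the mirror's head (over 1 N) (contact force between the fingers and mirror_head above 1 N).
It fails at once if the camera is bumped (over 5 N) (contact force between camera and the arm above 5 N or contact force between camera and the fingers above 5 N or contact force between camera and mirror above 5 N).
It also fails if it takes over 35 s, if anything falls off the work surface, if the arm or the gripper's body presses on something with over 40 N, if the wrist force passes 120 N, or if a joint passes its speed limit or range.

## Robot

A 6-joint arm with a two-finger parallel gripper is mounted at the origin on the work surface. World frame = base frame: x ahead of the robot, y to its left, z up, the work surface at z = 0. Lengths are in m, angles in rad, forces in N, time in s.
With the tool pointing down it reaches from about 0.25 to 0.775 m from the base axis. Payload 4 kg.
Tool frame: the origin (TCP) lies midway between the tips of the shut fingers; the grasp point (between the pads) lies grip_point_offset behind it (grip_point_offset is the distance from the TCP to the grasp point, in m); z points along the fingers, y is the line along which they close (so a half turn about z gives the same grasp; the last joint's range is limited). The gripper opens to 94 mm and grips with 3 to 60 N. Pads are 16 mm wide; open, the fingers measure 119 mm over their backs; the gripper's body (75 mm by 177 mm) begins 78 mm behind the grasp point.
Start: joints at [1.224, 0.087, 1.371, -0, 1.684, -0.103], TCP at [0.133, 0.534, 0.206] pointing down, gripper open.
Joint ranges: [-3.1, 3.1], [-0.76, 2.03], [0.27, 2.55], [-1.08, 4.22], [0.17, 2.65], [-2.57, 2.57]. Speed limits (rad/s): [2.79, 2.79, 3.14, 3.14, 3.14, 3.14].

## Interface

Orientations are given as [roll, pitch, yaw] about the fixed x, y, z axes, in that order (R = Rz(yaw) Ry(pitch) Rx(roll)).
In Python, from bench import * gives the robot as it stands. The module is installed in compiled form; this text tells all that it offers.
- The arm moves only by the tool apply_moves, never from a script. Its argument "commands" is a list of rows, each a list of 7 numbers: the turn, a rotation vector about the world's x, y, z in rad, then the shift along the world's x, y, z in m, then the opening in per cent of the stroke, from 0 (shut) to 100 (fully open). In form: [[ax, ay, az, x, y, z, jaw], ...]. A call has exactly 5 rows; each row is the pose to reach, as a shift and turn from the pose commanded when the call began; what a row does not reach only later rows make up. A row lasts 1/10 s, in which the tool goes at most 50 mm and 8.59 degrees, less where a joint would pass 70% of its speed; a pose out of reach is approached as far as the arm can. A call with a gripper value outside its range is refused whole. The fingers move at their own pace and stop on an object; the grip force is fixed at half the most. Time passes only in rows, so rows that repeat a pose let the fingers close, or fill a call up. It gives the time, the measured TCP pose, the force, the opening and the grip force at its end, in the units of the state.
- get_obs(): the state, without advancing time (a new reading comes with each control period).
- snapshot(name): name is "scene" or "top" or "wrist"; returns a dict with "pixels" (480x640x3 uint8, red, green, blue), "vertical_fov" (degrees; the focal length in pixels is half the picture's height over the tangent of half this angle, whatever the lens; pixels are square), "cx", "cy" (the principal point, pixels), "k1" (the pictures are not rectified: a ray, as slopes to the right and down, at radius r is drawn at 1 + k1 r^2 times it, then the intrinsics apply), "rvec" (rotation vector, rad) and "tvec" (3), from world to camera coordinates, as OpenCV has them. Camera axes: x right, y down, z forward; pixel columns grow to the right and rows downward; lengths in m; the calibration is good to about 2 mm. A picture is of the moment at which its call begins. There is no depth.
- close_job(): hands the job in; it is judged then, once.
Trained networks look in the newest picture that a camera, given by its name, has taken for a name from the list of things; names that differ only in an ending like _2 or _b are one class to them, and where a whole thing is asked for, a point or a joint stands for the part that bears it (a point fixed in the world has none). Each returns a list of dicts, best first, with "score" (0 to 1); they miss things now and then, are a little off and sometimes report something else, mostly with a low value. They report only what shows in the picture. A call takes as long as a camera call. They do not tell look-alikes from the thing itself.
- masks_of(camera, query): "mask" (480x640 bool, what is visible of it) and "extent" ([left, top, right, bottom] in pixels, round what is visible of it).
- place_of(camera, query): "pixel" ([column, row] in pixels: a listed point, or the origin of a listed thing).
The state is a dict: "time": time; "joint_positions": joint angles; "qvel": joint speeds; "joint_torque": joint torques, N m; "tool_pos": TCP position; "ee_rot": TCP orientation; "wrist_force": force on the tool from outside, world axes, zero at the start; "wrist_torque": the same for the moment, N m; "width": finger opening in m; "finger_force": force on a finger pad.
Only numpy, scipy, OpenCV 4.12 (cv2) and the standard library are available. Lean on these libraries where they do the work, as an engineer would, in place of code of your own. Each camera call takes 0.05 s, during which the arm holds its last target. There are 200 camera calls.

## Working session

There is one attempt and no reset: what is moved stays moved. The work goes in short steps, Python scripts to look and compute and a tool call to move; the robot and the scene stay as the last step left them, time stands still between calls to the robot, and variables do not carry over. Pictures are saved under pics/ and viewed, at most 10 in all, crops included, and the job is handed in when it is done.

Besides the shell and the picture viewer there is one more tool, called after "Request:" as name([rows], argument=value, ...), one row to a line, values as JSON. apply_moves: Moves the arm, as the interface text tells. Its arguments: {"type":"object","properties":{"commands":{"type":"array"}},"required":["commands"]}

```bash
mkdir -p pics; cat > h.py <<'E'
from bench import *
import numpy as np, cv2
from scipy.spatial.transform import Rotation as R
def snap(n,f=None):
    s=snapshot(n)
    if f: cv2.imwrite('pics/'+f+'.png',s['pixels'][:,:,::-1])
    return s
def cam(s):
    f=240/np.tan(np.radians(s['vertical_fov'])/2)
    return f,R.from_rotvec(s['rvec']).as_matrix(),np.array(s['tvec'])
def ray(s,px):
    f,M,t=cam(s)
    d=(np.array(px,float)-[s['cx'],s['cy']])/f
    u=d.copy()
    for _ in range(30): u=d/(1+s['k1']*(u@u))
    v=M.T@np.array([u[0],u[1],1]); return -M.T@t, v/np.linalg.norm(v)
def atz(s,px,z):
    o,v=ray(s,px); return o+v*(z-o[2])/v[2]
def proj(s,P):
    f,M,t=cam(s); c=M@np.array(P)+t; u=c[:2]/c[2]; return u*(1+s['k1']*(u@u))*f+[s['cx'],s['cy']]
def tri(rs):
    A=np.zeros((3,3));b=np.zeros(3)
    for o,v in rs:
        Q=np.eye(3)-np.outer(v,v);A+=Q;b+=Q@o
    return np.linalg.solve(A,b)
E
python3 - <<'E'
from h import *
S={n:snap(n,n+'0') for n in('scene','top')}
o=get_obs();print(o['tool_pos'],o['ee_rot'],o['width'],[k for k in o])
for n in S:
    print(n,S[n]['vertical_fov'],-cam(S[n])[1].T@cam(S[n])[2])
    for q in('mirror','mirror_head','rest','rack','tube_red','tube_red_cap','camera','lens','cup','spare_cap','wash_bottle','forceps'):
        print(n,q,[(np.round(d['pixel']).tolist(),round(d['score'],2)) for d in place_of(n,q)[:4]])
E
```

```text
[0.13263075 0.53325967 0.20442865] [-3.13961539e+00 -1.52312259e-04  2.89779617e+00] 0.09373778279762046 ['time', 'joint_positions', 'qvel', 'joint_torque', 'tool_pos', 'ee_rot', 'wrist_force', 'wrist_torque', 'finger_force', 'width']
scene 57.5912772666835 [ 0.88926949 -0.60136894  0.73700853]
scene mirror [([187.0, 341.0], 0.85)]
scene mirror_head [([225.0, 383.0], 0.89)]
scene rest [([324.0, 242.0], 0.63), ([197.0, 359.0], 0.57)]
scene rack [([336.0, 263.0], 0.85), ([436.0, 263.0], 0.76)]
scene tube_red [([323.0, 241.0], 0.92)]
scene tube_red_cap [([326.0, 206.0], 0.63)]
scene camera [([384.0, 208.0], 0.92)]
scene lens [([386.0, 145.0], 0.76), ([334.0, 263.0], 0.61)]
scene cup [([381.0, 348.0], 0.76)]
scene spare_cap []
scene wash_bottle [([320.0, 169.0], 0.69)]
scene forceps [([243.0, 269.0], 0.68)]
top 45.13410015457153 [ 0.22452507 -0.04931379  1.63513955]
top mirror [([432.0, 287.0], 0.82)]
top mirror_head [([303.0, 282.0], 0.58), ([446.0, 250.0], 0.55)]
top rest [([427.0, 290.0], 0.87)]
top rack [([264.0, 188.0], 0.77), ([299.0, 256.0], 0.63), ([360.0, 261.0], 0.6), ([211.0, 244.0], 0.19)]
top tube_red [([301.0, 280.0], 0.73), ([291.0, 277.0], 0.72)]
top tube_red_cap [([290.0, 268.0], 0.44)]
top camera [([228.0, 257.0], 0.93), ([302.0, 280.0], 0.18)]
top lens [([214.0, 242.0], 0.8)]
top cup [([361.0, 196.0], 0.74)]
top spare_cap []
top wash_bottle [([192.0, 334.0], 0.62)]
top forceps [([352.0, 311.0], 0.53)]
```

View pics/scene0.png

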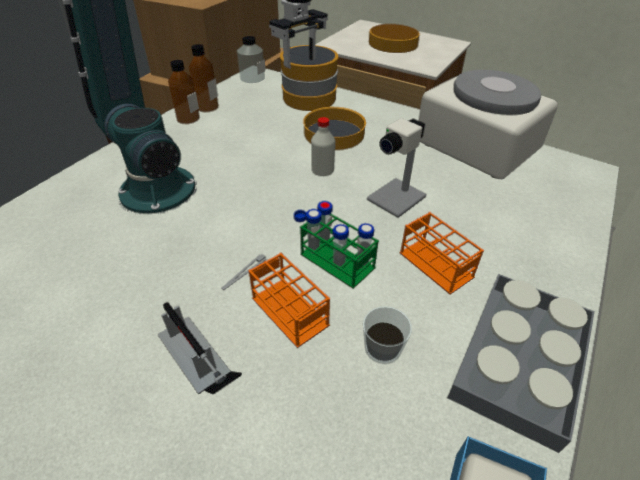

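View pics/top0.png

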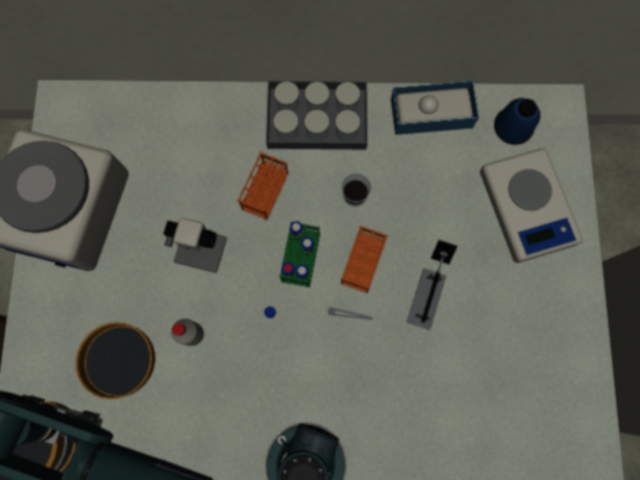

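The scene picture shows the mirror in its rest (≈190,345; head at 222,380), the green rack with the red dot at (325,207) and the camera lens at (388,144). The top picture shows the red dot at (288,268), the lens near (208,240) and the mirror's handle from (424,318) to (437,265), with its head at (445,250).

```bash
python3 - <<'E'
from h import *
S={n:snap(n) for n in('scene','top')}
def red(n,box):
    p=S[n]['pixels'].astype(int);m=(p[...,0]>120)&(p[...,1]<70)&(p[...,2]<90)
    y,x=np.nonzero(m);k=(x>box[0])&(x<box[2])&(y>box[1])&(y<box[3]);return np.array([x[k].mean(),y[k].mean()]),k.sum()
a,na=red('scene',(312,195,340,220));b,nb=red('top',(275,255,300,280))
print(a,na,b,nb,atz(S['scene'],a,.126),atz(S['top'],b,.126),'tri',tri([ray(S['scene'],a),ray(S['top'],b)]))
for q in ('lens','mirror','mirror_head'):
    P={n:place_of(n,q) for n in S}
    for n in S:
        for d in P[n]: print(q,n,np.round(d['pixel'],1),round(d['score'],2),atz(S[n],d['pixel'],{'lens':.2,'mirror':.075,'mirror_head':.07}[q]).round(4))
    if q=='lens': print('tri', tri([ray(S[n],P[n][0]['pixel']) for n in S]))
o,v=ray(S['top'],(424,318))
print('handle',atz(S['top'],(424,318),.083),atz(S['top'],(437,265),.083))
A=cv2.resize(S['scene']['pixels'][280:410,140:260],None,fx=4,fy=4,interpolation=2)
B=cv2.resize(S['scene']['pixels'][100:230,360:440],None,fx=4,fy=4,interpolation=2)
cv2.imwrite('pics/crop1.png',np.hstack([A,B])[:,:,::-1])
E
```

```text
[324.57142857 204.94285714] 35 [287.5 267.5] 4 [0.51098749 0.05243584 0.126     ] [0.51054094 0.04945757 0.126     ] tri [0.51114681 0.05004974 0.12740133]
lens scene [387.3 147.3] 0.65 [0.5717 0.233  0.2   ]
lens top [211.9 242.6] 0.58 [0.5597 0.2387 0.2   ]
lens top [350.9 314.6] 0.47 [ 0.3787 -0.1153  0.2   ]
tri [0.56465793 0.24224377 0.19191603]
mirror scene [190.4 339.8] 0.88 [ 0.4709 -0.3446  0.075 ]
mirror top [431.8 292. ] 0.9 [ 0.4551 -0.3417  0.075 ]
mirror_head scene [224.  380.3] 0.93 [ 0.5703 -0.3723  0.07  ]
mirror_head top [443.2 254.2] 0.91 [ 0.5618 -0.3779  0.07  ]
handle [ 0.38348427 -0.31680019  0.083     ] [ 0.52857663 -0.35699284  0.083     ]
```

View pics/crop1.png

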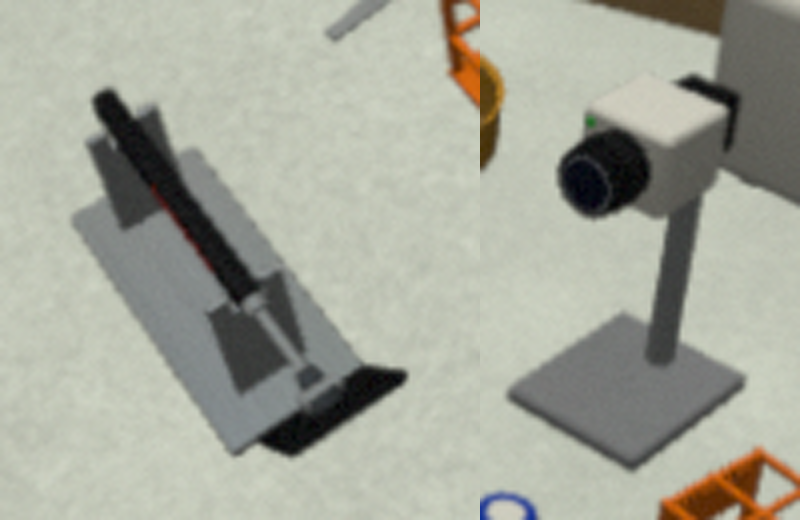

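The crop shows the lens's front face at scene pixel (387,147) and the handle with its red band, the head hanging in front of the rest. I'll swing the hand high over to the mirror, turning it half round so that the last joint stays in range.

Request:
apply_moves([
  [0, 0, -0.126, 0.013, -0.035, 0.03, 100],
  [0, 0, -0.252, 0.026, -0.07, 0.06, 100],
  [0, 0, -0.378, 0.039, -0.105, 0.08, 100],
  [0, 0, -0.504, 0.052, -0.14, 0.1, 100],
  [0, 0, -0.63, 0.066, -0.175, 0.1, 100],
])

```text
time: 2.2
tool_pos: [0.1996, 0.3583, 0.3091]
ee_rot: [3.135, -0.001, 2.263]
wrist_force: [0.6, 0.3, 0.5]
width: 0.0939
finger_force: 0.0
```

Request:
apply_moves([
  [0, 0, -0.126, 0.013, -0.035, 0, 100],
  [0, 0, -0.252, 0.026, -0.07, 0, 100],
  [0, 0, -0.378, 0.039, -0.105, 0, 100],
  [0, 0, -0.504, 0.052, -0.14, 0, 100],
  [0, 0, -0.63, 0.066, -0.175, 0, 100],
])

```text
time: 2.7
tool_pos: [0.2648, 0.1824, 0.3058]
ee_rot: [3.14, -0.0, 1.633]
wrist_force: [1.7, -0.4, -0.7]
width: 0.0943
finger_force: 0.0
```

Request:
apply_moves([
  [0, 0, -0.126, 0.013, -0.035, 0, 100],
  [0, 0, -0.252, 0.026, -0.07, 0, 100],
  [0, 0, -0.378, 0.039, -0.105, 0, 100],
  [0, 0, -0.504, 0.052, -0.14, 0, 100],
  [0, 0, -0.63, 0.066, -0.175, 0, 100],
])

```text
time: 3.2
tool_pos: [0.3309, 0.0072, 0.3059]
ee_rot: [3.14, -0.001, 1.002]
wrist_force: [0.7, 0.8, 0.4]
width: 0.0938
finger_force: 0.0
```

Request:
apply_moves([
  [0, 0, -0.126, 0.013, -0.035, 0, 100],
  [0, 0, -0.252, 0.026, -0.07, 0, 100],
  [0, 0, -0.378, 0.039, -0.105, 0, 100],
  [0, 0, -0.504, 0.052, -0.14, 0, 100],
  [0, 0, -0.63, 0.066, -0.175, 0, 100],
])

```text
time: 3.7
tool_pos: [0.397, -0.1679, 0.3057]
ee_rot: [3.141, -0.001, 0.372]
wrist_force: [0.9, 0.4, 0.1]
width: 0.0941
finger_force: 0.0
```

Request:
apply_moves([
  [0, 0, -0.126, 0.01, -0.035, 0, 100],
  [0, 0, -0.252, 0.02, -0.07, 0, 100],
  [0, 0, -0.378, 0.03, -0.105, 0, 100],
  [0, 0, -0.504, 0.04, -0.14, 0, 100],
  [0, 0, -0.63, 0.05, -0.175, 0, 100],
])

```text
time: 4.2
tool_pos: [0.447, -0.3428, 0.3055]
ee_rot: [3.142, -0.0, -0.258]
wrist_force: [0.5, 0.4, 1.1]
width: 0.0938
finger_force: 0.0
```

```bash
python3 - <<'E'
from h import *
o=get_obs();print(o['time'],o['tool_pos'],o['ee_rot'],o['joint_positions'],o['wrist_force'])
s=snap('wrist','wrist1');M=cam(s)[1];print(s['vertical_fov'],-M.T@cam(s)[2],M[2])
for q in('mirror','mirror_head','rest'):print(q,[(d['pixel'],round(d['score'],2)) for d in place_of('wrist',q)[:3]])
E
```

```text
4.2 [ 0.44700359 -0.34276607  0.30547082] [ 3.14154773e+00 -1.70076970e-04 -2.57605018e-01] [-7.54848117e-01  1.20153425e-01  1.13832431e+00  4.37582332e-05
  1.88294401e+00  1.07356667e+00] [0.53471763 0.40536958 1.11136678]
64.774132939747 [ 0.53027265 -0.36482643  0.48396291] [-0.28033078  0.0742996  -0.95702363]
mirror []
mirror_head [([331.4, 81.2], 0.84)]
rest [([327.6, 179.6], 0.76), ([56.2, 223.6], 0.39)]
```

View pics/wrist1.png

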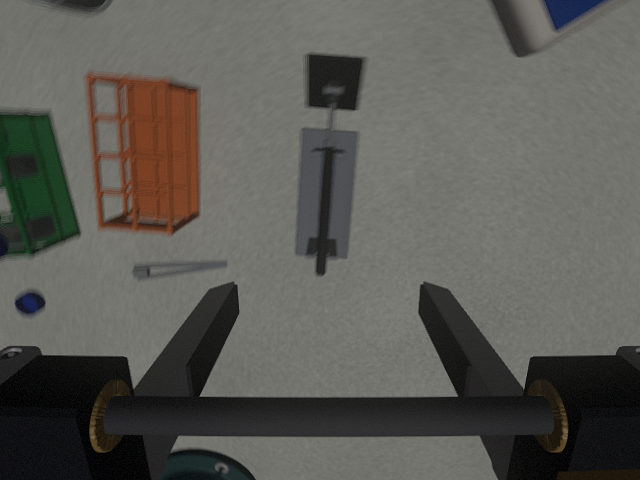

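The wrist picture shows the handle from (321,273) to (329,147) and the head's back with corners near (307,54), (366,57), (358,110) and (307,107). I'll fit the mirror's pose and the head angle to these.

```bash
cat >> h.py <<'E'
from scipy.optimize import least_squares
def corners(P,Rm,d,zs=(-.006,0)):  # d = extra down angle
    a=np.pi/4+d; z=np.array([np.cos(a),0,-np.sin(a)]);y=np.array([0,1.,0]);x=np.cross(y,z)
    c=np.array([.104,0,0])+.011*z
    return c@Rm.T+P, z@Rm.T, [ (c+sx*.035*x+sy*.028*y+zz*z)@Rm.T+P for zz in zs for sx in(-1,1) for sy in(-1,1)]
def hullmask(s,pts):
    h=cv2.convexHull(np.float32([proj(s,p) for p in pts])); m=np.zeros((480*4,640*4),np.uint8)
    cv2.fillConvexPoly(m,np.int32(np.round(h*4+2)),1); return cv2.resize(m.astype(np.float32),(640,480),interpolation=cv2.INTER_AREA)
E
python3 - <<'E'
from h import *
s=snap('wrist');g=s['pixels'].max(2)
m=(g<60)
def blob(seed_box):
    x0,y0,x1,y1=seed_box;k=np.zeros_like(m);k[y0:y1,x0:x1]=m[y0:y1,x0:x1];return k
H=blob((312,155,340,232)) # handle between uprights
ys,xs=np.nonzero(H);c=np.polyfit(ys,xs,1);print('line',c)
yy=np.nonzero(m[235:285,321])[0]+235;print('rear rows',yy.min(),yy.max())
col=lambda r:np.polyval(c,r)
for r in range(138,160): print(r,g[r,int(round(col(r)))-4:int(round(col(r)))+5])
for r in range(266,280): print(r,g[r,int(round(col(r)))-4:int(round(col(r)))+5])
hm=masks_of('wrist','mirror_head')
for d in hm: print(d['extent'],d['score'])
k=blob((295,45,375,118));cn=cv2.findContours(k.astype(np.uint8),0,2)[0];cn=max(cn,key=cv2.contourArea)
print(cv2.approxPolyDP(cn,4,True)[:,0].tolist(),k.sum(),hm[0]['mask'].sum())
for r in(150,160,230,273): print(r,atz(s,(col(r),r),.083).round(4))
E
```

```text
line [-6.78193571e-02  3.38075455e+02]
rear rows 235 274
138 [81 63 66 80 89 77 72 84 86]
139 [71 58 69 81 89 77 70 83 80]
140 [67 76 74 77 88 83 75 66 63]
141 [69 75 78 86 87 87 80 73 61]
142 [57 67 74 79 87 88 85 78 73]
143 [57 66 76 83 89 90 80 80 72]
144 [61 69 77 81 87 89 84 78 71]
145 [58 71 75 82 91 88 84 79 69]
146 [56 63 68 73 79 82 74 71 67]
147 [37 29 29 31 36 47 40 34 52]
148 [30 34 30 30 33 31 28 32 31]
149 [32 37 33 33 35 34 35 34 27]
150 [34 36 36 36 34 34 34 34 34]
151 [31 32 34 32 32 37 36 37 34]
152 [31 33 33 34 37 34 36 36 32]
153 [30 36 30 32 36 38 37 34 32]
154 [37 35 37 36 35 37 33 32 28]
155 [30 36 32 35 33 38 36 33 30]
156 [31 34 33 35 35 35 36 34 34]
157 [30 32 36 36 33 35 37 35 34]
158 [29 32 33 32 36 31 34 35 31]
159 [32 34 29 34 35 36 36 34 33]
266 [31 33 39 37 38 42 39 39 32]
267 [31 37 37 34 39 41 40 41 34]
268 [34 36 35 38 37 39 37 38 35]
269 [30 38 38 40 40 42 40 38 36]
270 [34 40 37 38 39 36 37 36 39]
271 [39 40 37 37 38 42 38 38 40]
272 [32 39 38 37 40 40 44 34 46]
273 [32 36 36 37 38 38 39 35 53]
274 [96 63 45 44 46 46 42 43 55]
275 [112  75  58  65  76  74  65  64  90]
276 [114 101  91  95  96  94  90  88 115]
277 [120 116 115 114 110 108 108 110 121]
278 [119 116 116 120 121 119 117 121 119]
279 [117 118 116 120 121 116 118 115 114]
[309.0, 55.2, 364.8, 108.8] 0.72
[[306, 53], [306, 106], [328, 108], [332, 102], [334, 108], [354, 110], [363, 58]] 2807 2798
150 [ 0.5084 -0.3566  0.083 ]
160 [ 0.4988 -0.3534  0.083 ]
230 [ 0.4272 -0.3295  0.083 ]
273 [ 0.3792 -0.3135  0.083 ]
```

```bash
python3 - <<'E'
from h import *
import bench
print([n for n in dir(bench) if n[0]!='_'], globals().get('grip_point_offset'))
s=snap('wrist');g=s['pixels'].max(2)
k=np.zeros((480,640),np.uint8);k[45:118,295:375]=g[45:118,295:375]<62
k=cv2.morphologyEx(k,cv2.MORPH_CLOSE,np.ones((13,13))).astype(float)
P0=np.array([.4665,-.3426,.075]);yaw0=np.radians(-18.4)
f,M,t=cam(s)
def cost(p,full=False):
    P=P0+[p[0],p[1],0];Rm=R.from_euler('z',yaw0+p[2]).as_matrix()
    c,z,pts=corners(P,Rm,p[3]);h=hullmask(s,pts)
    return np.abs(h-k).sum()+ (p[0]/.003)**2*15+(p[1]/.003)**2*15+(p[2]/.02)**2*15
from scipy.optimize import minimize
for d in np.radians([-20,-15,-10,-5,0,5,10,15,20]):
    r=minimize(lambda q:cost([*q,d]),[0,0,0],method='Nelder-Mead',options=dict(initial_simplex=[[0,0,0],[.004,0,0],[0,.004,0],[0,0,.03]],maxiter=120))
    print(round(np.degrees(d)),round(r.fun,1),r.x.round(4))
E
```

```text
['IKError', 'close_job', 'get_obs', 'grip_point_offset', 'masks_of', 'place_of', 'snapshot'] 0.0188
-20 526.3 [ 0.0024 -0.0005  0.0001]
-15 294.6 [ 0.0003 -0.0001 -0.0002]
-10 110.7 [-0.0007  0.0001  0.0003]
-5 275.2 [-0.0014  0.      0.0058]
0 444.4 [-0.0019  0.0009  0.0006]
5 620.1 [-0.0036  0.0004  0.0095]
10 759.4 [-0.0028  0.0012 -0.0004]
15 884.6 [-0.0028  0.0015 -0.0025]
20 984.2 [-0.0034  0.0009  0.0025]
```

The fit is clean at a head offset of −10° (glass 35° below level), so the handle must finish 10° nose-down. I'll go down onto the band now.

Request:
apply_moves([
  [0, 0, -0.03, 0.01, 0, -0.04, 100],
  [0, 0, -0.064, 0.0195, 0, -0.08, 100],
  [0, 0, -0.064, 0.0195, 0, -0.12, 100],
  [0, 0, -0.064, 0.0195, 0, -0.16, 100],
  [0, 0, -0.064, 0.0195, 0, -0.19, 100],
])

```text
time: 5.05
tool_pos: [0.4656, -0.3392, 0.1136]
ee_rot: [-3.141, 0.001, -0.314]
wrist_force: [0.3, 0.8, 0.1]
width: 0.0935
finger_force: 0.0
```

Request:
apply_moves([
  [0, 0, 0, 0, 0, -0.02, 100],
  [0, 0, 0, 0, 0, -0.04, 100],
  [0, 0, 0, 0, 0, -0.059, 100],
  [0, 0, 0, 0, 0, -0.059, 100],
  [0, 0, 0, 0, 0, -0.059, 60],
])

```text
time: 5.55
tool_pos: [0.4665, -0.3406, 0.0574]
ee_rot: [3.141, -0.001, -0.315]
wrist_force: [0.2, 0.7, 0.7]
width: 0.0891
finger_force: 0.0
```

```bash
python3 - <<'E'
from h import *
o=get_obs();print(o['time'],o['tool_pos'],o['ee_rot'],o['width'],o['wrist_force'])
a=snap('wrist')['pixels'];b=snap('scene')['pixels']
b=cv2.resize(b[250:430,120:280],None,fx=3,fy=3)[:480]
cv2.imwrite('pics/down.png',cv2.resize(np.hstack([a,b]),None,fx=.7,fy=.7)[:,:,::-1])
E
```

```text
5.55 [ 0.46650197 -0.34058599  0.05742371] [ 3.14126695e+00 -7.30970741e-04 -3.14928532e-01] 0.08912414973110086 [0.19601042 0.68610281 0.68647426]
```

View pics/down.png

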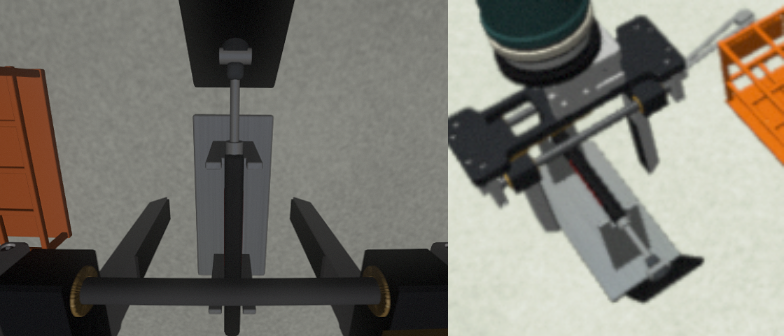

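The fingers straddle the handle symmetrically (handle at column 233, fingers at 165 and 295), clear of the uprights. I'll close, then lift straight up.

Request:
apply_moves([
  [0, 0, 0, 0, -0.001, -0.001, 40],
  [0, 0, 0, 0, -0.001, -0.001, 20],
  [0, 0, 0, 0, -0.001, -0.001, 0],
  [0, 0, 0, 0, -0.001, -0.001, 0],
  [0, 0, 0, 0, -0.001, -0.001, 0],
])

```text
time: 6.15
tool_pos: [0.4663, -0.3423, 0.0555]
ee_rot: [3.141, 0.0, -0.316]
wrist_force: [0.5, 0.5, 0.5]
width: 0.0416
finger_force: 0.0
```

Request:
apply_moves([
  [0, 0, 0, 0, 0, 0, 0],
  [0, 0, 0, 0, 0, 0, 0],
  [0, 0, 0, 0, 0, 0, 0],
  [0, 0, 0, 0, 0, 0.01, 0],
  [0, 0, 0, 0, 0, 0.02, 0],
])

```text
time: 6.65
tool_pos: [0.466, -0.342, 0.0757]
ee_rot: [-3.141, 0.001, -0.316]
wrist_force: [-0.2, -0.2, -0.9]
width: 0.0114
finger_force: 30.0
```

Gripped at 12 mm with 30 N. I'll lift, then carry and turn at height.

Request:
apply_moves([
  [0, 0, 0, 0, 0, 0.03, 0],
  [0, 0, 0, 0, 0, 0.07, 0],
  [0, 0, 0, 0, 0, 0.115, 0],
  [0, 0, 0, 0, 0, 0.16, 0],
  [0, 0, 0, 0, 0, 0.2, 0],
])

```text
time: 7.15
tool_pos: [0.4663, -0.3422, 0.2793]
ee_rot: [3.14, -0.003, -0.316]
wrist_force: [0.2, 0.4, -0.9]
width: 0.0118
finger_force: 30.0
```

Request:
apply_moves([
  [0, 0, 0.1, 0.001, 0.02, 0.012, 0],
  [0, 0, 0.2, 0.002, 0.04, 0.024, 0],
  [0, 0, 0.3, 0.003, 0.06, 0.024, 0],
  [0, 0, 0.4, 0.004, 0.08, 0.024, 0],
  [0, 0, 0.5, 0.004, 0.1, 0.024, 0],
])

```text
time: 7.65
tool_pos: [0.4703, -0.2414, 0.3007]
ee_rot: [3.141, -0.001, 0.188]
wrist_force: [0.0, 0.3, -1.0]
width: 0.0119
finger_force: 30.0
```

Request:
apply_moves([
  [0, 0, 0.11, 0.001, 0.02, 0, 0],
  [0, 0, 0.22, 0.002, 0.04, 0, 0],
  [0, 0, 0.33, 0.003, 0.06, 0, 0],
  [0, 0, 0.44, 0.004, 0.08, 0, 0],
  [0, 0, 0.55, 0.004, 0.1, 0, 0],
])

```text
time: 8.15
tool_pos: [0.4742, -0.1414, 0.3005]
ee_rot: [3.14, -0.001, 0.738]
wrist_force: [0.3, -0.6, -1.6]
width: 0.0117
finger_force: 30.0
```

Request:
apply_moves([
  [0, 0, 0.11, 0.001, 0.02, 0, 0],
  [0, 0, 0.22, 0.002, 0.04, 0, 0],
  [0, 0, 0.33, 0.003, 0.06, 0, 0],
  [0, 0, 0.44, 0.004, 0.075, 0, 0],
  [0, 0, 0.544, 0.004, 0.083, 0, 0],
])

```text
time: 8.65
tool_pos: [0.4782, -0.058, 0.3007]
ee_rot: [3.14, -0.0, 1.284]
wrist_force: [-0.6, -0.9, -1.4]
width: 0.0114
finger_force: 30.0
```

Request:
apply_moves([
  [-0.05, 0.015, 0, 0, 0, 0, 0],
  [-0.1, 0.03, 0, 0, 0, 0, 0],
  [-0.15, 0.045, 0, 0, 0, 0, 0],
  [-0.167, 0.05, 0, 0, 0, 0, 0],
  [-0.167, 0.05, 0, 0, 0, 0, 0],
])

```text
time: 9.15
tool_pos: [0.4783, -0.0586, 0.2999]
ee_rot: [3.141, 0.174, 1.279]
wrist_force: [0.2, 0.6, -2.1]
width: 0.0119
finger_force: 30.0
```

```bash
python3 - <<'E'
from h import *
S={n:snap(n) for n in('scene','top','wrist')}
o=get_obs();Rt=R.from_euler('xyz',o['ee_rot']).as_matrix();p=np.array(o['tool_pos']);print(o['time'],p,o['ee_rot'],o['width'],o['wrist_force'])
Rm=np.column_stack([Rt[:,0],-Rt[:,1],-Rt[:,2]]);P=p-grip_point_offset*Rt[:,2]
c,z,pts=corners(P,Rm,np.radians(-10));print('P',P,'x',Rm[:,0],'glass',c,'down',np.degrees(np.arcsin(-z[2])))
for n in S:
    for q in('mirror_head','mirror'):
        d=place_of(n,q); print(n,q,[(np.round(e['pixel'],1),round(e['score'],2)) for e in d[:2]],'pred',proj(S[n],c if q=='mirror_head' else P).round(1))
im=[]
for n in('scene','top'):
    a=S[n]['pixels'].copy()
    x,y=proj(S[n],c).astype(int); a=a[max(y-70,0):y+70,x-90:x+90]
    sc=3;a=cv2.resize(a,None,fx=sc,fy=sc,interpolation=2)
    for i in pts: u=(proj(S[n],i)-[x-90,max(y-70,0)]+.5)*sc; cv2.circle(a,tuple(int(v) for v in u),2,(0,255,255),-1)
    im.append(a[:, :400])
cv2.imwrite('pics/held.png',np.hstack(im)[:,:,::-1])
E
```

```text
9.3 [ 0.47818831 -0.05952865  0.29982724] [3.14068399 0.1738025  1.27710145] 0.01154026867763553 [-0.09029944 -0.84765733 -1.20304202]
P [ 0.47911311 -0.05641185  0.318344  ] x [ 0.28512948  0.94276021 -0.1729288 ] glass [0.51102542 0.04908411 0.29258692] down 44.95813088260826
scene mirror_head [(array([328. , 140.7]), 0.84)] pred [325.1 139.6]
scene mirror [(array([280.5, 148.4]), 0.82)] pred [279.9 148. ]
top mirror_head [(array([286. , 257.7]), 0.6), (array([353. , 312.3]), 0.57)] pred [283.4 254.2]
top mirror [(array([328.6, 265.2]), 0.6), (array([427.7, 292.4]), 0.51)] pred [327.7 265.7]
wrist mirror_head [(array([333.2,  57.2]), 0.81)] pred [325.5  56.3]
wrist mirror [(array([329.7, 313.4]), 0.82)] pred [325.8 317.2]
```

View pics/held.png

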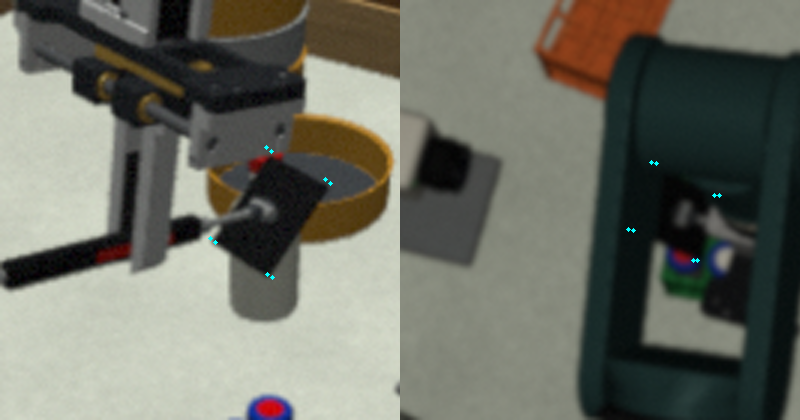

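The held picture shows the head's back at scene crop (270,215), within 2–3 pixels of the prediction (cyan), so the grip offset is small. I'll lower it to lens height and refine there.

Request:
apply_moves([
  [0, 0, 0, 0, 0, -0.03, 0],
  [0, 0, 0, 0, 0, -0.06, 0],
  [0, 0, 0, 0, 0, -0.08, 0],
  [0, 0, 0, 0, 0, -0.092, 0],
  [0, 0, 0, 0, 0, -0.092, 0],
])

```text
time: 10.1
tool_pos: [0.4773, -0.0592, 0.2056]
ee_rot: [-3.138, 0.175, 1.278]
wrist_force: [0.1, 0.5, -2.4]
width: 0.012
finger_force: 30.0
```

```bash
python3 - <<'E'
from h import *
from scipy.optimize import minimize
S={n:snap(n) for n in('scene','top','wrist')}
o=get_obs();Rt=R.from_euler('xyz',o['ee_rot']).as_matrix();p=np.array(o['tool_pos']);print(o['time'],p,o['ee_rot'],o['wrist_force'])
Rm0=np.column_stack([Rt[:,0],-Rt[:,1],-Rt[:,2]]);P0=p-grip_point_offset*Rt[:,2]
K={}
for n in('scene','wrist'):
    d=masks_of(n,'mirror_head')[0];print(n,d['score'],d['extent'],d['mask'].sum());K[n]=d['mask']
    np.save('m_'+n,d['mask'])
def pose(q): # q: dx,dz,dpitch,dyaw in grip, delta
    Rm=Rm0@R.from_euler('zy',[q[3],q[2]]).as_matrix();return P0+Rm0@[q[0],0,q[1]],Rm
def cost(q,names):
    P,Rm=pose(q);c,z,pts=corners(P,Rm,q[4]-.1745)
    return sum(np.abs(hullmask(S[n],pts)-K[n]).sum()/K[n].sum() for n in names)+.01*sum((np.array(q)/[.003,.003,.03,.03,.03])**2)
for names in(['scene'],['wrist'],['scene','wrist']):
    r=minimize(cost,[0]*5,args=(names,),method='Nelder-Mead',options=dict(initial_simplex=np.vstack([np.zeros(5),np.diag([.003,.003,.04,.04,.04])]),maxiter=300))
    P,Rm=pose(r.x);c,z,pts=corners(P,Rm,r.x[4]-.1745)
    print(names,round(cost([0]*5,names),3),round(r.fun,3),r.x.round(4),'glass',c.round(4),'down',np.degrees(np.arcsin(-z[2])).round(1),'az',np.degrees(np.arctan2(z[1],z[0])).round(1))
im=[]
c,z,pts=corners(*pose([0]*5),-.1745);print('nominal',c,z)
for n,w in(('scene',90),('wrist',130)):
    a=S[n]['pixels'].copy();x,y=proj(S[n],c).astype(int);y0=max(y-90,0)
    for i in range(4):pass
    cn=cv2.findContours(K[n].astype(np.uint8),0,1)[0];cv2.drawContours(a,cn,-1,(255,255,0),1)
    for i in pts: cv2.circle(a,tuple(int(round(v)) for v in proj(S[n],i)),1,(0,255,255),-1)
    a=a[y0:y0+180,x-90:x+90];im.append(cv2.resize(a,(400,400),interpolation=2))
cv2.imwrite('pics/fin.png',np.hstack(im)[:,:,::-1])
E
```

```text
10.25 [ 0.47901128 -0.05940576  0.20900506] [3.13858477 0.1739577  1.27719579] [ 1.08116285  0.46437924 -0.8028654 ]
scene 0.56 [308.4, 166.6, 344.5, 199.7] 718
wrist 0.67 [247.4, 0.0, 412.9, 120.8] 16378
['scene'] 0.28 0.176 [-0.0009 -0.0013  0.0288 -0.0024  0.0107] glass [0.5115 0.0472 0.1974] down 47.2 az 72.9
['wrist'] 0.097 0.074 [ 0.0009 -0.0016  0.0265 -0.0072  0.0103] glass [0.5126 0.0488 0.197 ] down 47.1 az 72.5
['scene', 'wrist'] 0.376 0.261 [ 0.0003 -0.0018  0.0263 -0.0048  0.0058] glass [0.5121 0.0484 0.197 ] down 46.8 az 72.7
nominal [0.51181264 0.04921635 0.20174682] [ 0.20639967  0.6767164  -0.70672066]
```

View pics/fin.png

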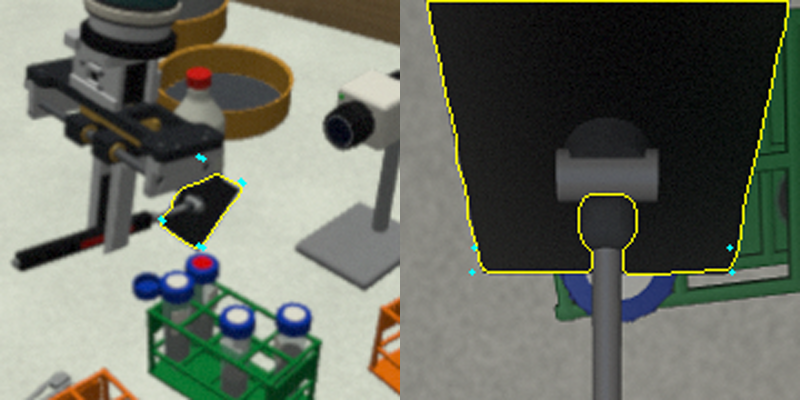

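The final picture shows the head just over the red-dot cap, facing the lens. The fits put the glass centre at (0.512, 0.048, 0.198), against the dot at (0.511, 0.050). They give a tip of 45–47° and put the lens about 3 mm off the middle plane, all well inside tolerance. I'll let it settle and hand in.

Request:
apply_moves([
  [0, 0, 0, 0, 0.001, 0, 0],
  [0, 0, 0, 0, 0.001, 0, 0],
  [0, 0, 0, 0, 0.001, 0, 0],
  [0, 0, 0, 0, 0.001, 0, 0],
  [0, 0, 0, 0, 0.001, 0, 0],
])

```text
time: 10.85
tool_pos: [0.4783, -0.0582, 0.2075]
ee_rot: [3.141, 0.174, 1.278]
wrist_force: [0.1, 0.5, -1.0]
width: 0.0117
finger_force: 30.0
```

```bash
python3 - <<'E'
from h import *
o=get_obs();print(o['time'],o['tool_pos'],o['wrist_force'],o['finger_force'],np.abs(o['qvel']).max())
print(close_job())
E
```

```text
10.85 [ 0.47825897 -0.05823031  0.20749001] [ 0.11274035  0.46610187 -0.98942081] 29.995540380477905 0.00381204099960054
the job is handed in; nothing more can be done
None
```

I handed the job in at 10.85 s with the mirror held steady over the red-dot cap at lens height, tipped about 45–47° down towards the lens; by my measurements it is within all tolerances, but no verdict came back.

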